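# Photograph the short glaze sample

### The arm

A 6-joint arm with a two-finger parallel gripper is mounted at the origin on the work surface. World frame = base frame: x ahead of the robot, y to its left, z up, the work surface at z = 0. Lengths are in m, angles in rad, forces in N, time in s.
With the tool pointing down it reaches from about 0.25 to 0.775 m from the base axis. Payload 8.9 kg.
Tool frame: the origin (TCP) lies on the mounting face of the last link; the fingertips stand 173 mm ahead of it and the grasp point (between the pads) lies 155 mm ahead of it; z points along the fingers, y is the direction in which the jaws open and shut (so a half turn about z gives the same grasp; the last joint's range is limited). The gripper opens to 85 mm and grips with 20 to 120 N. Pads are 22 mm wide; open, the fingers measure 114 mm over their backs; the gripper's body (76 mm by 85 mm) begins 54 mm behind the grasp point. The pads swing forward as they close: fully open they stand 13 mm farther back than shut.
Start: joints at [1.182, 0.291, -0.153, 1.127, 0, 1.431], TCP at [0.13, 0.509, 0.405] pointing down, gripper open.
Joint ranges: [-2.52, 2.52], [-0.91, 1.74], [-1.3, 1.37], [-1.96, 2.02], [-1.52, 1.47], [-3.14, 3.14]. Speed limits (rad/s): [2.22, 2.22, 2.79, 3.14, 3.14, 3.14].

### API

Orientations are given as a rotation vector (axis times angle).
In Python, from workcell import manip, readout, imaging, job_done gives the robot as it stands. Calls block until the motion is done:
- manip.move_to(position, orientation): joint-space move of the TCP to a pose.
- manip.line_to(position, feed=0.15, rotation=None, stop_force=None): straight line of the TCP; rotation=None keeps the orientation; feed is the mean speed in m/s. With stop_force (N) it stops when the force on the tool has changed by that much, and returns True; else False.
- manip.movej(angles): joint-space move.
- manip.open_jaws() and manip.close(force=None): open the fingers fully, or close them until they stop; force is the grip in N (None keeps the last).
- manip.wait(seconds).
- manip.inverse_kinematics(position, orientation): joint angles nearest the present ones, or None.
- readout.sense(): the state.
- imaging.capture(name): name is "side" or "top"; returns the picture (480x640x3 uint8, blue, green, red); there is no depth.
- imaging.camera_model(name): a dict with "fx", "fy", "cx", "cy" (pixels), "k1" (the pictures are not rectified: a ray, as slopes to the right and down, at radius r is drawn at 1 + k1 r^2 times it, then the intrinsics apply), "T" (4x4, takes a point from camera to world coordinates). Camera axes: x right, y down, z forward; pixel columns grow to the right and rows downward; lengths in m; the calibration is good to about 2 mm. A picture is of the moment at which its call begins. camera_model takes no time and is no camera call.
A pose or a line that the arm cannot do raises manip.IKError and nothing moves.
- job_done(): hands the job in, once; it reports no verdict.
The state is a dict: "time": time; "qpos": joint angles; "joint_velocities": joint speeds; "joint_efforts": joint torques, N m; "tool_pos": TCP position; "ee_rot": TCP orientation; "contact_force": force on the tool from outside, world axes, zero at the start; "ft_torque": the same for the moment, N m; "opening": opening from 0.0 (shut) to 1.0 (fully open).
Only numpy, scipy, OpenCV 4.12 (cv2) and the standard library are available. Lean on these libraries where they do the work, as an engineer would, in place of code of your own. Each camera call takes 0.05 s, during which the arm holds its last target.

### The job

Four glaze sample slabs stand packed in the wooden rack; the one that is shorter in length than the other three is to be photographed. Reach down into the gap behind it, slide it forward out of the row, upright and without banging it, until it rests against the rack's front lip, then pick it up, stand it upright in the middle of the dark round plinth with a broad face squarely to the camera, and let go. Then press the shutter release down to its halfway stop, pause there for a second, press it fully down and let it come up; leave the other slabs in their lanes and the things around undisturbed.

Things in the scene. Friction and masses are not known exactly. Their poses are not given: they have to be found in the camera images.
- rack: Fixed open wooden rack 230 (x) x 156 (y) mm; origin under its centre, x to its back, z up. Floor top 10 mm over the bench; lip, back and side walls reach 40 mm over it, lip and back 8 mm thick (inside x -107 to +107). Four lanes along x at y -54, -18, 18, 54 mm; dividers 4 mm thick, 35 mm over the bench, from x -35 to +107. Slabs' front ends start near x -40 mm.
- rack_lip (a point): Middle of the inner face of the rack's front lip, 25 mm above the bench. From the lip to rack x -35 mm the floor is an open apron without dividers, where a slab drawn forward stands clear of its neighbours. A short slab resting against the lip has its origin at rack x -62 mm.
- slab: The short slab: fired terracotta, white-glazed above, 90 long x 26 thick x 75 mm tall, 0.23 to 0.48 kg, in any of the four lanes. Origin at the centre of its underside; x along its length to the rack's back, y through its thickness (normal of the broad faces), z up. Only 10 mm are free to the next slabs. Too long to grip end to end.
- slab_back (a point): Middle of the slab's back end face, 37.5 mm above its underside. Behind it, up to the rack's back wall, is the only gap: at least 45 mm long and 40 mm wide between the neighbours, free from 40 mm above the bench upwards. Sliding the slab takes 1 to 5 N; push low, 45 to 60 mm above the bench, lest it tip.
- long0: Fired terracotta slab, white-glazed above, 140 long x 26 thick x 75 mm tall, about 0.5 kg, loose on the rack floor in its own lane. Origin on the underside, mid-thickness, 45 mm behind its front end; x along its length towards the rack's back, z up.
- long1: Fired terracotta slab, white-glazed above, 140 long x 26 thick x 75 mm tall, about 0.5 kg, loose on the rack floor in its own lane. Origin on the underside, mid-thickness, 45 mm behind its front end; x along its length towards the rack's back, z up.
- long2: Fired terracotta slab, white-glazed above, 140 long x 26 thick x 75 mm tall, about 0.5 kg, loose on the rack floor in its own lane. Origin on the underside, mid-thickness, 45 mm behind its front end; x along its length towards the rack's back, z up.
- photo_board: Fixed plywood board 170 (x) x 310 (y) mm, 12 mm thick, with the plinth and a compact camera. Origin on the bench below the plinth's centre, z up. The camera, 126 mm high over the bench, stands at y -185 mm and looks along +y; its lens ends at y -123 mm.
- plinth_top (a point): Centre of the top of the dark round plinth, 130 mm across, 26 mm above the bench; axes as photo_board. The slab's y axis must lie along photo_board's y (either way round) to face the camera.
- release_box: Fixed grey shutter release box, 70 (x) x 60 (y) x 28 mm with a 4 mm collar; origin under its centre. The button is in the middle of the top.
- button_top (a point): Centre of the top of the round steel button, 24 mm across, 46 mm above the bench at rest, pressed straight down. It stands 14 mm above the collar.
- stage1 (a joint): First stage of the button, 0 (up) to 0.004 m (halfway stop). Springy: starts to move at about 1 N and reaches the halfway stop at about 2.5 N.
- stage2 (a joint): Second stage, 0 to 0.004 m (fully down, 8 mm of button travel in all). Begins to give at about 8 N, fully down at about 10.5 N. Any force of 4 to 7 N rests at the halfway stop.
- glaze_jar: Bystander: closed jar 68 mm across, 95 mm high; origin under its centre.
- slip_bowl: Bystander: white bowl 90 mm across, 45 mm high; origin under its centre.
- scraper: Bystander: spatula-like scraper lying beyond the photo board; origin below its middle, x along it.
Mind the look-alikes: they are no part of the job. Leave any green look-alike of the release_box alone. Leave any turquoise look-alike of the long0 alone.

How it is judged:
On the way, in this order (a step that is already met when the one before it is completed fails the run):
1. the short slab, still standing upright on the rack floor, has been slid forward against the front lip (within 4 mm) (x of slab in the frame of rack between -0.07 and -0.058 m and z of slab in the frame of rack below 0.013 m and angle between slab's own z axis and vertical below 0.06 rad), for 0.2 s.
2. the slab stands released on the middle of the plinth, facing the camera (horizontal distance between slab and plinth_top below 0.015 m and z of slab in the frame of plinth_top between -0.005 and 0.005 m and angle between slab's own z axis and vertical below 0.06 rad and angle between the y axis of slab and the y axis of photo_board, either way round below 0.2 rad and linear speed of slab below 0.02 m/s and contact force between slab and the fingers below 0.1 N), for 0.2 s.
3. with the slab standing there, the button is held at its halfway stop (first stage over 3 mm, second under 1 mm) for 0.5 s (all of step 2 and value of joint stage1 above 0.003 m and value of joint stage2 below 0.001 m), for 0.5 s.
4. the button is pressed fully down (second stage over 3 mm) (all of step 2 and value of joint stage2 above 0.003 m), for 0.05 s.
At the end, for the whole second after the job is handed in: Short slab released, at rest on the plinth within 15 mm of centre, upright within 0.06 rad, broad face square to the camera within 0.2 rad; button up (both stages under 1 mm); long slabs upright, within 30 mm of their starts; jar, bowl, scraper within 40 mm of theirs (all of step 2 and value of joint each of stage1, stage2 below 0.001 m and distance of each of long0, long1, long2 from where it was at the start of the episode below 0.03 m and angle between each of long0, long1, long2's own z axis and vertical below 0.06 rad and distance of each of glaze_jar, slip_bowl, scraper from where it was at the start of the episode below 0.04 m); the robot touches nothing.
It fails at once if the short slab is toppled (over 0.5 rad) (angle between slab's own z axis and vertical above 0.5 rad).
It fails at once if the short slab is banged against the rack (over 45 N) (contact force between slab and rack above 45 N).
It fails at once if a long slab is pulled from its lane or tipped (distance of any of long0, long1, long2 from where it was at the start of the episode above 0.04 m or angle between any of long0, long1, long2's own z axis and vertical above 0.3 rad).
It fails at once if the jar, bowl or scraper is knocked away (distance of any of glaze_jar, slip_bowl, scraper from where it was at the start of the episode above 0.06 m).
It also fails if it takes over 58 s, if anything falls off the work surface, if the arm or the gripper's body presses on something with over 40 N, if the wrist force passes 120 N, or if a joint passes its speed limit or range.

## Working session

There is one attempt and no reset: what is moved stays moved. The work goes in short steps, each a Python script; the robot and the scene stay as the last script left them, time stands still between calls to the robot, and variables do not carry over. Pictures are saved under pics/ and viewed, and the job is handed in when it is done.

```bash
mkdir -p pics; ls; python3 - <<'E'
from workcell import manip, readout, imaging
import cv2
for n in("top","side"):
    cv2.imwrite(f"pics/{n}0.png",imaging.capture(n)); print(imaging.camera_model(n))
print(readout.sense())
E
```

```text
pics
{'fx': 436.7086020160573, 'fy': 436.7086020160573, 'cx': 310.91334247415364, 'cy': 239.856667344488, 'k1': -0.10941167319802036, 'T': array([[-0.02243997, -0.9924388 ,  0.12067181,  0.44696118],
       [-0.99966027,  0.02387472,  0.01045696,  0.06655761],
       [-0.0132589 , -0.12039616, -0.99263738,  0.90072351],
       [ 0.        ,  0.        ,  0.        ,  1.        ]])}
{'fx': 543.5408605501211, 'fy': 543.5408605501211, 'cx': 325.9246681795786, 'cy': 246.37679471798256, 'k1': -0.13876676162823975, 'T': array([[ 0.86478085, -0.33522436,  0.37386991,  0.12964767],
       [-0.50198259, -0.55792487,  0.66085802, -0.72691816],
       [-0.01294438, -0.75917355, -0.65075953,  0.85378139],
       [ 0.        ,  0.        ,  0.        ,  1.        ]])}
{'time': 0.1, 'qpos': array([ 1.18172598e+00,  2.91237551e-01, -1.54039583e-01,  1.12671207e+00,
        3.47316238e-06,  1.43149180e+00]), 'joint_velocities': array([-0.00106834, -0.00110738,  0.0039234 , -0.0008036 ,  0.00107738,
        0.00110534]), 'joint_efforts': array([ 9.48021079e-04, -5.37977707e+01,  3.31919539e+01,  9.32931318e-03,
       -2.30744818e-04,  7.97904420e-06]), 'tool_pos': array([0.12969369, 0.50853344, 0.40418675]), 'ee_rot': array([-3.91272951e-01, -3.11681384e+00,  1.80715201e-03]), 'contact_force': array([ 0.30741876, -0.60632388, -0.1112402 ]), 'ft_torque': array([ 0.01696258,  0.02932146, -0.02304144]), 'opening': 1.0042394277292013}
```

View pics/top0.png

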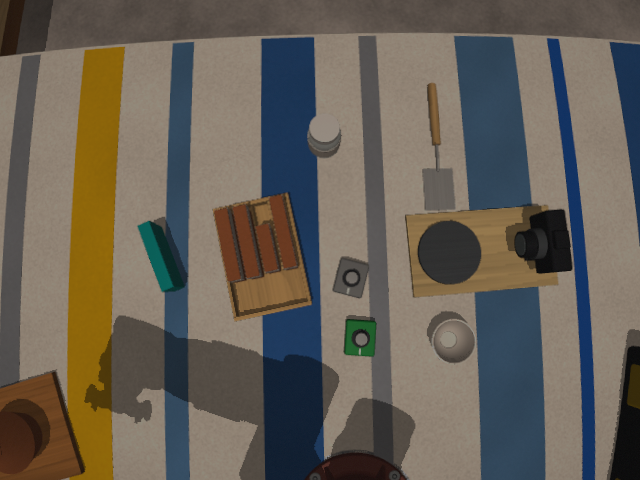

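View pics/side0.png

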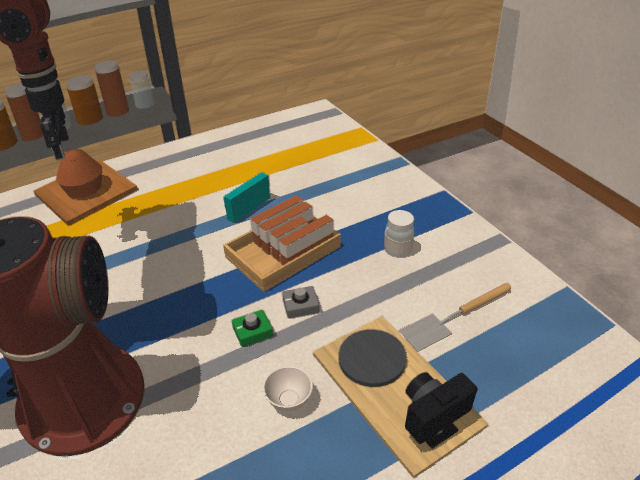

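The top view shows the rack at about (262,257). Of its four slabs, the third from the left (about (262,248)) starts lower, with wooden floor visible behind it at (262,212). The turquoise slab is at (161,256), the grey box at (351,277), the green box at (360,337), the plinth at (450,252), the camera at (545,243), the jar at (324,132), the bowl at (452,339) and the scraper at (437,150). Next is a closer crop.

```bash
python3 - <<'E'
import cv2,numpy as np
t=cv2.imread('pics/top0.png')
a=cv2.resize(t[185:325,205:325],None,fx=4,fy=4,interpolation=cv2.INTER_CUBIC)
a=cv2.convertScaleAbs(a,alpha=1.4)
cv2.imwrite('pics/rackcrop.png',a)
b=cv2.convertScaleAbs(cv2.resize(t[195:310,325:575],None,fx=3.2,fy=3.2,interpolation=cv2.INTER_CUBIC),alpha=1.5)
cv2.imwrite('pics/boardcrop.png',b)
s=cv2.imread('pics/side0.png')
cv2.imwrite('pics/siderack.png',cv2.convertScaleAbs(cv2.resize(s[185:325,215:350],None,fx=4.2,fy=4.2,interpolation=cv2.INTER_CUBIC),alpha=1.4))
E
```

```text
(no output)
```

View pics/rackcrop.png

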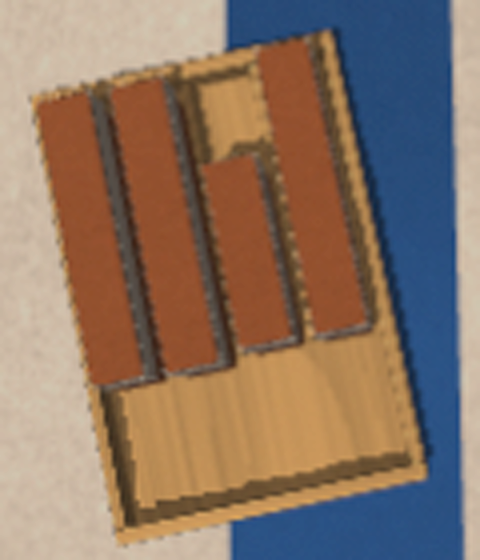

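View pics/boardcrop.png

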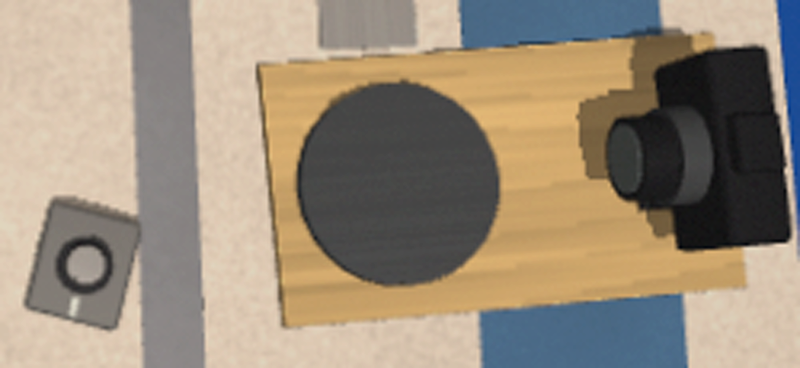

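View pics/siderack.png

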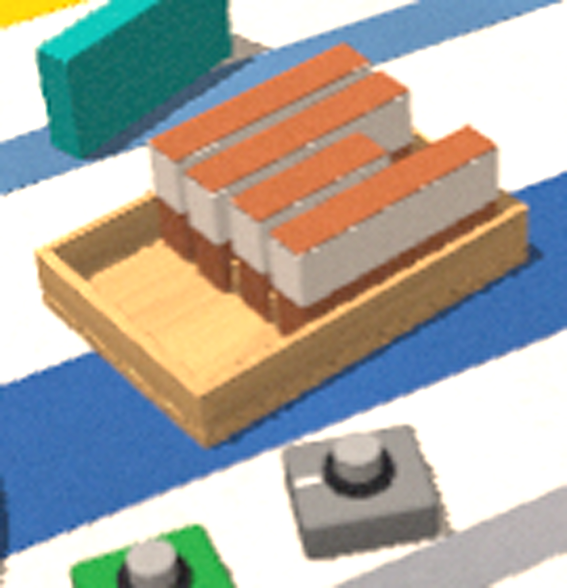

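The crop confirms it. The candidates are the four terracotta slabs, left to right at (231,243), (246,240), (262,248) and (284,233), plus the turquoise look-alike at (161,256). The short one is third from the left, with its back end free, in lane y=-18. The release is the grey box at (351,277). The green one at (360,337) is left alone.

```bash
cat > h.py <<'E'
import cv2,numpy as np
from workcell import manip, readout, imaging
def ray(n,px):
    m=imaging.camera_model(n);K=np.array([[m['fx'],0,m['cx']],[0,m['fy'],m['cy']],[0,0,1]])
    p=cv2.undistortPointsIter(np.array(px,float).reshape(-1,1,2),K,np.array([m['k1'],0,0,0,0.]),None,None,(3,50,1e-10)).reshape(-1,2)
    d=np.c_[p,np.ones(len(p))]@m['T'][:3,:3].T
    return m['T'][:3,3],d
def onz(n,px,z):
    o,d=ray(n,px); return o+d*((z-o[2])/d[:,2])[:,None]
def rect(pts): # pts xy -> centre, long-axis dir angle, size
    (c,s,a)=cv2.minAreaRect((pts[:,:2]*1000).astype(np.float32)); 
    b=cv2.boxPoints((c,s,a))/1000
    e=[b[1]-b[0],b[2]-b[1]]; L=max(e,key=np.linalg.norm)
    return np.array(c)/1000, np.sort(s), np.degrees(np.arctan2(L[1],L[0])), b
def comps(mask,amin):
    cs,_=cv2.findContours(mask.astype(np.uint8),cv2.RETR_EXTERNAL,cv2.CHAIN_APPROX_NONE)
    return [c.reshape(-1,2) for c in cs if cv2.contourArea(c)>amin]
E
python3 - <<'E'
from h import *
t=cv2.imread('pics/top0.png');h=cv2.cvtColor(t,cv2.COLOR_BGR2HSV)
H,S,V=[h[...,i].astype(int) for i in range(3)]
R=np.zeros(H.shape,bool);R[185:325,205:325]=1
np.set_printoptions(precision=4,suppress=True)
print(h[248,262],h[300,270],h[215,262],h[250,450],h[278,352],h[270,345],h[277,350])
red=R&(H<11)&(S>140)&(V>80)
for c in comps(red,100):
    print('red',c.mean(0),*rect(onz('top',c,.085))[:3])
rk=R&(H<25)&(S>80)&(V>50)
for c in comps(rk,3000):
    x=rect(onz('top',c,.04));print('rack',*x)
    x=rect(onz('top',c,.04));hull=cv2.convexHull(c);print(cv2.approxPolyDP(hull,5,True).reshape(-1,2).tolist())
B=np.zeros(H.shape,bool);B[205:300,405:490]=1
for c in comps(B&(V<75)&(S<60),1500):
    p=onz('top',c,.026);e=cv2.fitEllipse((p[:,:2]*1000).astype(np.float32));print('plinth',e)
B=np.zeros(H.shape,bool);B[200:300,400:565]=1
for c in comps(B&(H<25)&(S>85)&(V>80),2000):
    hull=cv2.convexHull(c);print('board',cv2.approxPolyDP(hull,4,True).reshape(-1,2).tolist())
    print(rect(onz('top',c,.012)))
E
```

```text
[ 10 173 103] [ 16 140 137] [ 17 141 137] [30  5 48] [ 14  26 109] [15 22 70] [ 13  28 110]
red [266.605 247.479] [0.5343 0.1595] [24.3279 87.1975] 10.527765
red [226.8833 243.7833] [0.5417 0.234 ] [ 24.5346 137.2843] 11.235062
red [245.5294 241.3588] [0.5477 0.199 ] [ 24.8747 137.2926] 11.133794
red [282.5964 231.8133] [0.5646 0.1287] [ 23.8243 136.9151] 11.165155
rack [0.5227 0.1754] [156.2994 230.0902] 11.113062 [[0.3947 0.2299]
 [0.4249 0.0766]
 [0.6506 0.1209]
 [0.6205 0.2743]]
[[287, 193], [311, 303], [234, 320], [213, 209]]
plinth ((521.9528198242188, -203.62574768066406), (125.80821228027344, 127.88695526123047), 8.348298072814941)
board [[557, 284], [413, 296], [406, 215], [523, 207]]
(array([ 0.5264, -0.2787]), array([169.8488, 310.2412]), np.float32(-86.94562), array([[ 0.4333, -0.1283],
       [ 0.4498, -0.4381],
       [ 0.6194, -0.4291],
       [ 0.6029, -0.1193]], dtype=float32))
```

```bash
python3 - <<'E'
from h import *
np.set_printoptions(precision=4,suppress=True)
a=np.radians(11.13);Rk=np.array([[np.cos(a),-np.sin(a)],[np.sin(a),np.cos(a)]])
for p in ([.5343,.1595],[.5417,.234],[.5477,.199],[.5646,.1287]): print('in rack',(np.array(p)-[.5227,.1754])@Rk)
for n in('top','side'):
    t=cv2.imread(f'pics/{n}0.png');h=cv2.cvtColor(t,cv2.COLOR_BGR2HSV)
    H,S,V=[h[...,i].astype(int) for i in range(3)]
    if n=='top':
        sub=t[255:300,330:372]; z=.046; roi=(337,263,366,292); pl=(405,205,490,300)
    else:
        roi=(285,280,316,305); pl=(330,325,412,390)
        R=np.zeros(H.shape,bool);R[185:325,215:350]=1
        for c in comps(R&(H<11)&(S>150)&(V>110),60): print('side red',c.mean(0),*rect(onz(n,c,.085))[:3])
    x0,y0,x1,y1=pl;M=np.zeros(H.shape,bool);M[y0:y1,x0:x1]=1
    for c in comps(M&(V<75)&(S<60),1500):
        p=onz(n,c,.026);print(n,'plinth',cv2.fitEllipse((p[:,:2]*1000).astype(np.float32)))
    x0,y0,x1,y1=roi
    cv2.imwrite(f'pics/btn_{n}.png',cv2.resize(t[y0:y1,x0:x1],None,fx=16,fy=16,interpolation=cv2.INTER_NEAREST))
E
python3 -c "
import cv2,numpy as np
a=cv2.imread('pics/btn_top.png');b=cv2.imread('pics/btn_side.png');print(a.shape,b.shape)
"
```

```text
in rack [ 0.0083 -0.0178]
in rack [0.03   0.0538]
in rack [0.0291 0.0183]
in rack [ 0.0321 -0.0539]
top plinth ((521.9528198242188, -203.62574768066406), (125.80821228027344, 127.88695526123047), 8.348298072814941)
side red [288.3521 226.3662] [0.5328 0.1589] [24.2985 86.6495] 11.171118
side red [304.9541 229.9817] [0.563  0.1286] [ 25.4904 136.2705] 11.533463
side red [284.6126 216.1712] [0.5464 0.1975] [ 23.1859 135.5351] 11.176824
side red [275.4404 209.2018] [0.5404 0.233 ] [ 22.7602 136.3419] 10.94109
side plinth ((519.6614990234375, -211.36679077148438), (120.32418823242188, 134.0033721923828), 141.499267578125)
(464, 464, 3) (400, 496, 3)
```

View pics/btn_top.png

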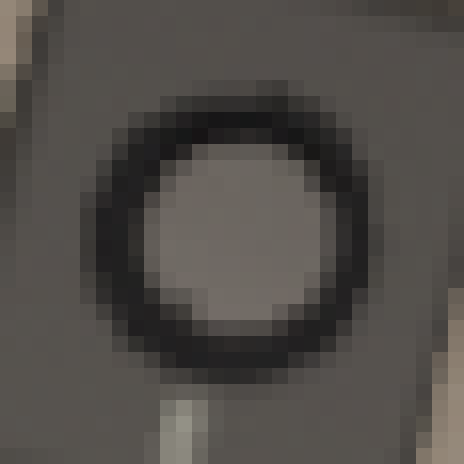

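View pics/btn_side.png

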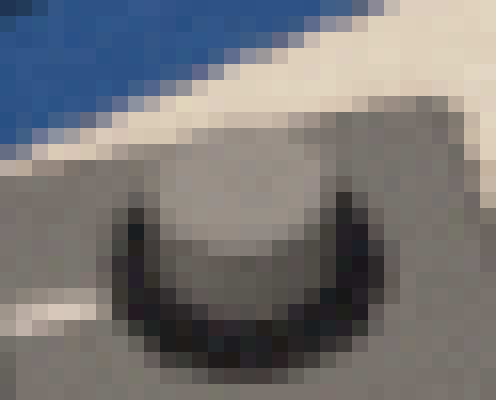

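```bash
cat >> h.py <<'E'
RC=np.array([.5227,.1754]);RY=11.13
PC=np.array([.5220,-.2036]);PY=3.05
def rk(x,y):
    a=np.radians(RY);return RC+[x*np.cos(a)-y*np.sin(a),x*np.sin(a)+y*np.cos(a)]
def inrk(p):
    a=np.radians(RY);d=np.array(p[:2])-RC;return np.array([d[0]*np.cos(a)+d[1]*np.sin(a),-d[0]*np.sin(a)+d[1]*np.cos(a)])
def rv(yaw): # tool down, tool y along yaw+90deg
    f=np.radians((yaw+180)/2);return np.pi*np.array([np.cos(f),np.sin(f),0])
def P(xy,z): return np.array([xy[0],xy[1],z])
def st(m=''):
    s=readout.sense();print(m,'t%.2f'%s['time'],'pos',np.round(s['tool_pos'],4),'F',np.round(s['contact_force'],2),'open %.3f'%s['opening']);return s
E
python3 - <<'E'
from h import *
np.set_printoptions(precision=4,suppress=True)
o1,d1=ray('top',[[351.3,277.0]]);o2,d2=ray('side',[[299.6,291.25]])
print('btn',onz('top',[[351.3,277.0]],.046),onz('side',[[299.6,291.25]],.046))
A=np.stack([d1[0],-d2[0]],1);s=np.linalg.lstsq(A,o2-o1,rcond=None)[0];print((o1+s[0]*d1[0]+o2+s[1]*d2[0])/2,o1+s[0]*d1[0]-o2-s[1]*d2[0])
for nm,p,y in (('gap',P(rk(.076,-.018),.219),RY),('gaphi',P(rk(.076,-.018),.30),RY),('grasp',P(rk(-.065,-.018),.22),RY),('pl',P(PC,.236),PY),('btn',[.47,0,.22],PY)):
    print(nm,p,manip.inverse_kinematics(p,rv(y)))
E
```

```text
btn [[ 0.4759 -0.0016  0.046 ]] [[ 0.4744 -0.0028  0.046 ]]
[ 0.4755 -0.0016  0.0445] [ 0.001  -0.0004  0.0001]
gap [0.6007 0.1724 0.219 ] [ 0.1626  0.628  -0.1296  0.8132  0.     -0.0317]
gaphi [0.6007 0.1724 0.3   ] [ 0.1626  0.5493 -0.0349  0.9866  0.     -0.0317]
grasp [0.4624 0.1452 0.22  ] [ 0.1533  0.4094 -0.5289  0.6325  0.     -0.041 ]
pl [ 0.522  -0.2036  0.236 ] [-0.5024  0.5046 -0.3059  0.7602  0.     -0.5556]
btn [0.47, 0, 0.22] [-0.1557  0.3872 -0.567   0.6165  0.     -0.209 ]
```

```bash
python3 - <<'E'
from h import *
manip.close(20)
manip.move_to(P(rk(.076,-.018),.30),rv(RY)); st()
for n in('top','side'): cv2.imwrite(f"pics/{n}1.png",imaging.capture(n))
s=cv2.imread('pics/side1.png');cv2.imwrite('pics/s1c.png',cv2.resize(s[90:310,190:420],None,fx=2.7,fy=2.7,interpolation=cv2.INTER_CUBIC))
E
```

```text
t2.98 pos [0.6004 0.1732 0.3002] F [-0.64  0.05 -0.31] open -0.001
```

View pics/s1c.png

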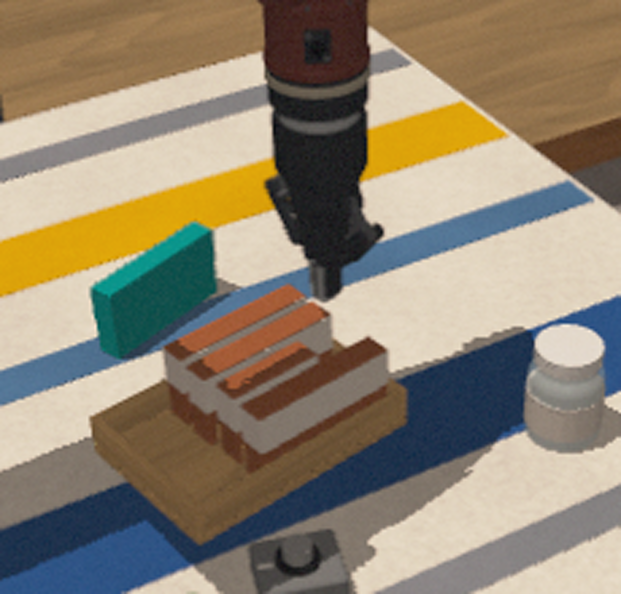

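View pics/top1.png

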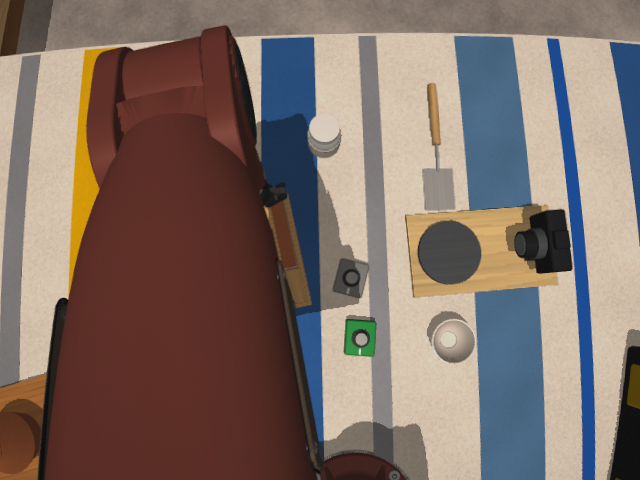

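The side view shows the shut fingertips at about (309,200), above the gap. The knuckle wings sit roughly 75 mm above the tips, so they will stay clear of the slab tops. I'll check the tip height, then go down.

```bash
python3 - <<'E'
from h import *
np.set_printoptions(precision=4,suppress=True)
s=cv2.imread('pics/side1.png');g=cv2.cvtColor(s,cv2.COLOR_BGR2GRAY)
m=np.zeros(g.shape,bool);m[175:206,290:325]=1
for c in comps(m&(g<110),50): print(c[c[:,1]>=c[:,1].max()-1].tolist())
for z in(.115,.12,.127,.13): print(z,onz('side',[[309.3,200]],z))
E
```

```text
[[291, 204], [290, 205], [291, 205], [292, 205], [293, 205], [294, 204]]
0.115 [[0.6041 0.1865 0.115 ]]
0.12 [[0.6009 0.1803 0.12  ]]
0.127 [[0.5964 0.1716 0.127 ]]
0.13 [[0.5945 0.1679 0.13  ]]
```

```bash
python3 - <<'E'
from h import *
hit=manip.line_to(P(rk(.077,-.018),.222),feed=.06,stop_force=8); s=st('down %s'%hit)
if not hit:
    hit=manip.line_to(P(rk(.070,-.018),.222),feed=.03,stop_force=6); s=st('app %s'%hit);print(inrk(s['tool_pos']))
    cv2.imwrite("pics/side2.png",imaging.capture('side'))
s=cv2.imread('pics/side2.png');cv2.imwrite('pics/s2c.png',cv2.resize(s[90:310,190:420],None,fx=2.7,fy=2.7,interpolation=cv2.INTER_CUBIC))
E
```

```text
down False t4.53 pos [0.6019 0.1727 0.2224] F [ 0.06 -0.17  1.12] open -0.001
app False t4.91 pos [0.5947 0.1712 0.2221] F [ 0.68 -0.89 -0.17] open 0.001
[ 0.06980491 -0.01798139]
```

View pics/s2c.png

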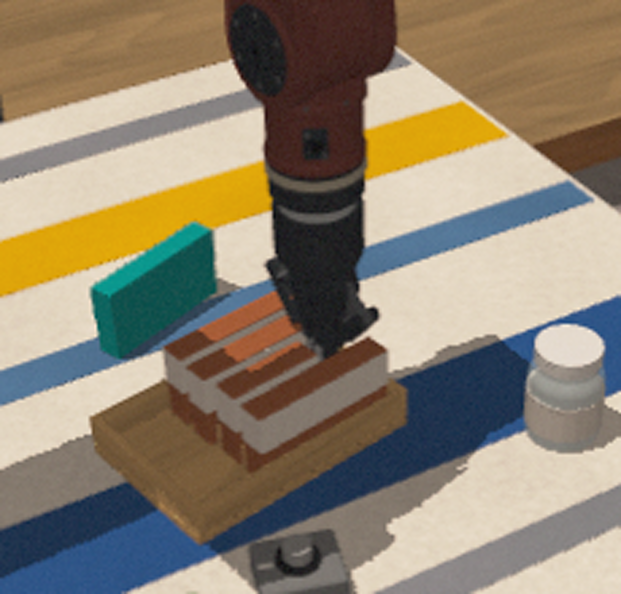

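The fingers are down in the gap at about (315,218), just behind the short slab, and nothing has been touched. Next comes the push.

```bash
python3 - <<'E'
from h import *
# push in sections, record force
for x in (.055,.03,.002):
    hit=manip.line_to(P(rk(x,-.018),.222),feed=.035,stop_force=9); s=st('push %s'%hit);print(inrk(s['tool_pos']))
    if hit: break
else:
    hit=manip.line_to(P(rk(-.010,-.018),.222),feed=.015,stop_force=7); s=st('final %s'%hit);print(inrk(s['tool_pos']))
cv2.imwrite("pics/side3.png",imaging.capture('side'));cv2.imwrite("pics/top3.png",imaging.capture('top'))
s=cv2.imread('pics/side3.png');cv2.imwrite('pics/s3c.png',cv2.resize(s[90:310,190:420],None,fx=2.7,fy=2.7,interpolation=cv2.INTER_CUBIC))
E
```

```text
push False t5.53 pos [0.5799 0.1683 0.222 ] F [-0.31  0.16  0.05] open -0.002
[ 0.05476613 -0.01799095]
push False t6.40 pos [0.5555 0.1635 0.222 ] F [ 0.07  0.68 -1.82] open 0.004
[ 0.02993098 -0.01801515]
push False t7.35 pos [0.5281 0.1581 0.222 ] F [-0.32 -0.49 -0.48] open -0.001
[ 0.00195205 -0.01800112]
final True t7.98 pos [0.5197 0.1564 0.2224] F [2.28 0.48 0.43] open -0.000
[-0.00665179 -0.0180347 ]
```

View pics/s3c.png

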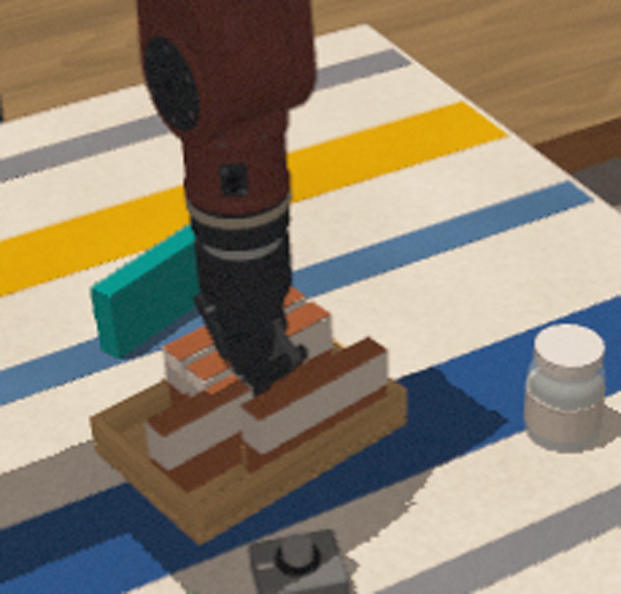

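The slab stands upright against the lip, its near top end at crop (160,425). The push stopped on force within 1 mm of the position expected for the lip. I'll retreat and look.

```bash
python3 - <<'E'
from h import *
manip.wait(.25)
manip.line_to(P(rk(.003,-.018),.222),feed=.06)
manip.line_to(P(rk(.003,-.018),.31),feed=.15)
st()
# see the slab top with the arm high
n='side';t=imaging.capture(n);cv2.imwrite('pics/side4.png',t)
h=cv2.cvtColor(t,cv2.COLOR_BGR2HSV);H,S,V=[h[...,i].astype(int) for i in range(3)]
cv2.imwrite('pics/s4c.png',cv2.resize(t[90:310,190:420],None,fx=2.7,fy=2.7,interpolation=cv2.INTER_CUBIC))
E
```

```text
t9.38 pos [0.5287 0.1582 0.3093] F [-1.38  0.49  0.3 ] open -0.003
```

View pics/s4c.png

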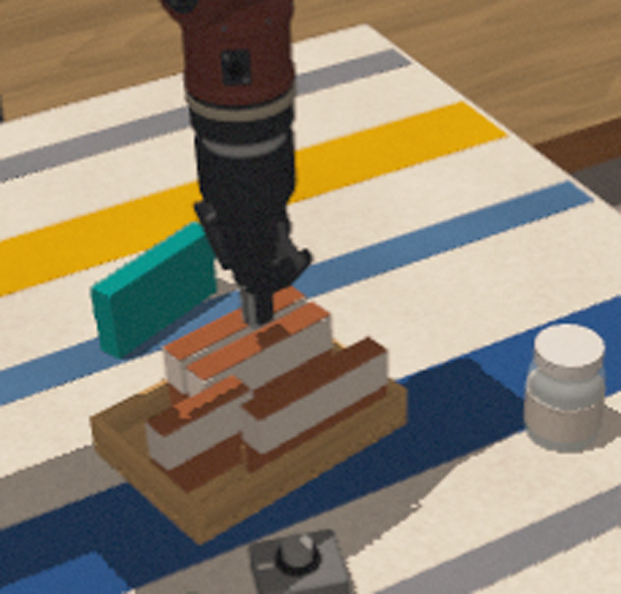

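```bash
python3 - <<'E'
from h import *
c=np.array([[168,437],[148,422],[236,376],[252,393]],float)/2.7+[190,90]-.3
p=onz('side',c,.085);print([inrk(q).round(4).tolist() for q in p], inrk(p.mean(0)))
t=cv2.imread('pics/side4.png');cv2.imwrite('pics/s4d.png',cv2.resize(t[215:275,235:300],None,fx=9,fy=9,interpolation=cv2.INTER_CUBIC))
E
```

```text
[[-0.1057, -0.0343], [-0.1071, -0.0082], [-0.0178, -0.009], [-0.0216, -0.0358]] [-0.06306168 -0.02181845]
```

View pics/s4d.png

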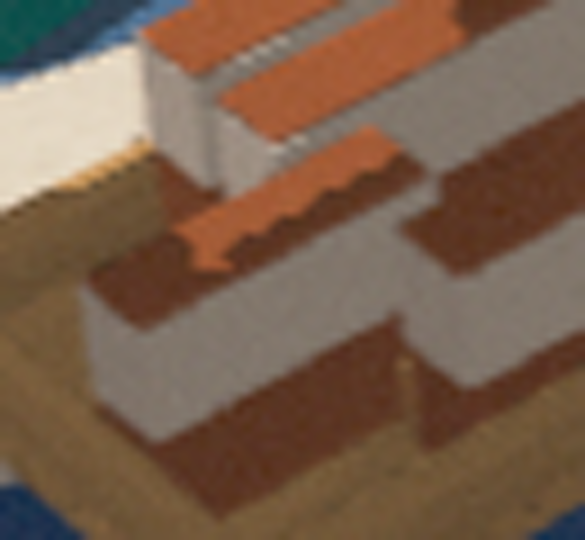

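The close crop shows the top corners at about (244,246), (251,251), (276,229) and (283,235). The slab is upright and touching the lip.

```bash
python3 - <<'E'
from h import *
c=np.array([[85,277],[143,330],[372,125],[432,180]],float)/9+[235,215]-.45
p=onz('side',c,.085);q=np.array([inrk(x) for x in p]);print(q.round(4).tolist(), q.mean(0), np.degrees(np.arctan2(*( (q[2]+q[3]-q[0]-q[1])[::-1]))))
E
```

```text
[[-0.1066, -0.0056], [-0.1075, -0.0313], [-0.0187, -0.0056], [-0.0209, -0.0331]] [-0.06343951 -0.01887177] -0.6079336809373779
```

```bash
python3 - <<'E'
from h import *
manip.open_jaws()
manip.move_to(P(rk(-.064,-.0185),.29),rv(RY)); st('above')
hit=manip.line_to(P(rk(-.064,-.0185),.219),feed=.08,stop_force=10); s=st('down %s'%hit)
if not hit:
    manip.close(45); s=st('closed')
    cv2.imwrite("pics/side5.png",imaging.capture('side'))
    t=cv2.imread('pics/side5.png');cv2.imwrite('pics/s5c.png',cv2.resize(t[90:310,190:420],None,fx=2.7,fy=2.7,interpolation=cv2.INTER_CUBIC))
E
```

```text
above t10.59 pos [0.4626 0.1448 0.29  ] F [0.38 0.54 0.48] open 1.001
down False t11.63 pos [0.4638 0.145  0.2194] F [-0.15  0.72  0.69] open 1.000
closed t12.21 pos [0.4635 0.1449 0.2192] F [-0.14  0.77  2.81] open 0.296
```

View pics/s5c.png

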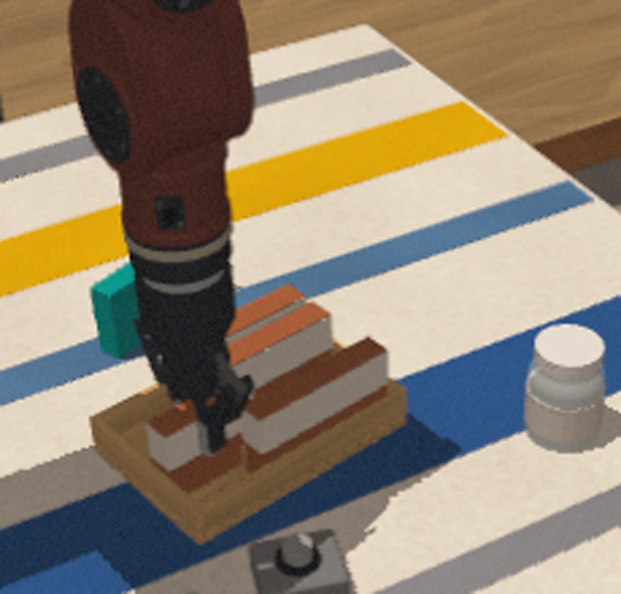

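The jaws closed on 26 mm, with the pads on the slab at about crop (212,430). I'll lift and carry it.

```bash
cat >> h.py <<'E'
def pl(x,y):
    a=np.radians(PY);return PC+[x*np.cos(a)-y*np.sin(a),x*np.sin(a)+y*np.cos(a)]
E
python3 - <<'E'
from h import *
manip.line_to(P(rk(-.064,-.0185),.33),feed=.12); s=st('lift')
manip.move_to(P(pl(-.002,0),.33),rv(PY)); st('over')
manip.line_to(P(pl(-.002,0),.250),feed=.1); st('low')
for n in('top','side'): cv2.imwrite(f"pics/{n}6.png",imaging.capture(n))
t=cv2.imread('pics/side6.png');cv2.imwrite('pics/s6c.png',cv2.resize(t[240:480,300:520],None,fx=2.5,fy=2.5,interpolation=cv2.INTER_CUBIC))
E
```

```text
lift t13.33 pos [0.4631 0.1448 0.3293] F [-0.39 -0.33 -2.92] open 0.298
over t14.66 pos [ 0.52   -0.2026  0.3298] F [ 0.54  0.3  -3.3 ] open 0.299
low t15.61 pos [ 0.5203 -0.2037  0.2506] F [ 1.08  0.29 -2.66] open 0.296
```

View pics/s6c.png

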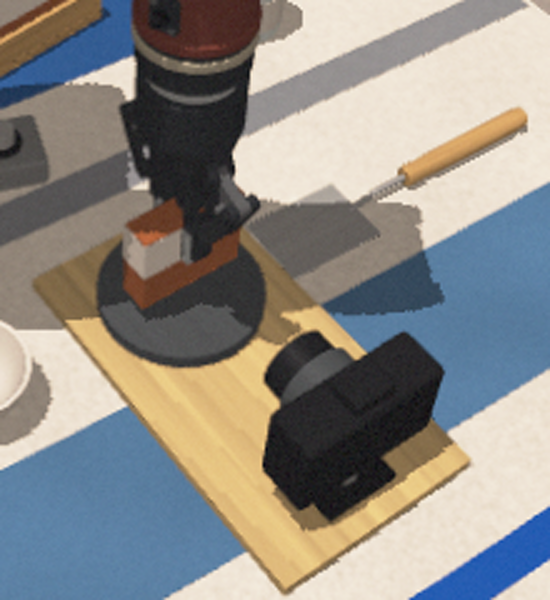

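View pics/side6.png

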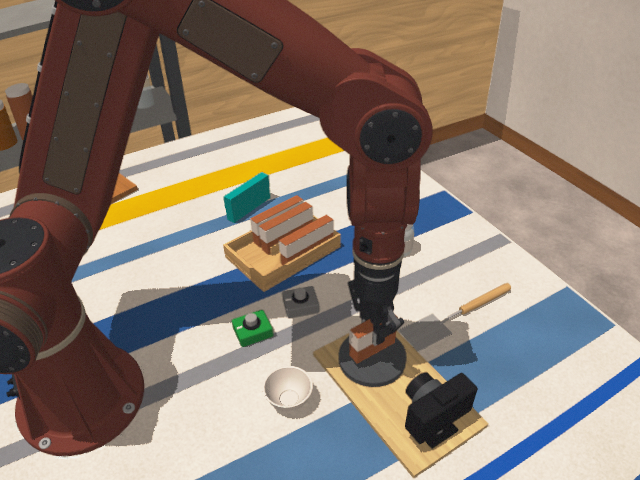

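The slab is upright in the jaws above the plinth, with its near lower corner at about (357,363). The long slabs are still in their lanes. I'll set it down with a force stop.

```bash
python3 - <<'E'
from h import *
manip.line_to(P(pl(-.002,0),.239),feed=.05)
hit=manip.line_to(P(pl(-.002,0),.231),feed=.01,stop_force=5); st('set %s'%hit)
manip.wait(.2); st()
manip.open_jaws(); st('open')
manip.line_to(P(pl(-.002,0),.34),feed=.12); st('up')
manip.close(40)
manip.move_to(P([.4755,-.0018],.30),rv(PY)); st('btn above')
for n in('top','side'): cv2.imwrite(f"pics/{n}7.png",imaging.capture(n))
t=cv2.imread('pics/side7.png');cv2.imwrite('pics/s7c.png',cv2.resize(t[240:480,240:500],None,fx=2.5,fy=2.5,interpolation=cv2.INTER_CUBIC))
t=cv2.imread('pics/top7.png');cv2.imwrite('pics/t7c.png',cv2.resize(t[190:310,325:575],None,fx=3.2,fy=3.2,interpolation=cv2.INTER_CUBIC))
E
```

```text
set True t16.57 pos [ 0.5201 -0.2037  0.2352] F [-0.77  0.32  5.21] open 0.296
 t16.77 pos [ 0.5201 -0.2037  0.2352] F [-0.54  1.17  6.1 ] open 0.297
open t17.39 pos [ 0.5195 -0.2034  0.2342] F [ 0.08 -0.66 -0.06] open 0.999
up t18.43 pos [ 0.5197 -0.2036  0.3393] F [ 0.37 -0.36 -0.97] open 0.999
btn above t20.04 pos [ 0.4763 -0.0025  0.3005] F [ 0.38  0.44 -0.26] open -0.001
```

View pics/s7c.png

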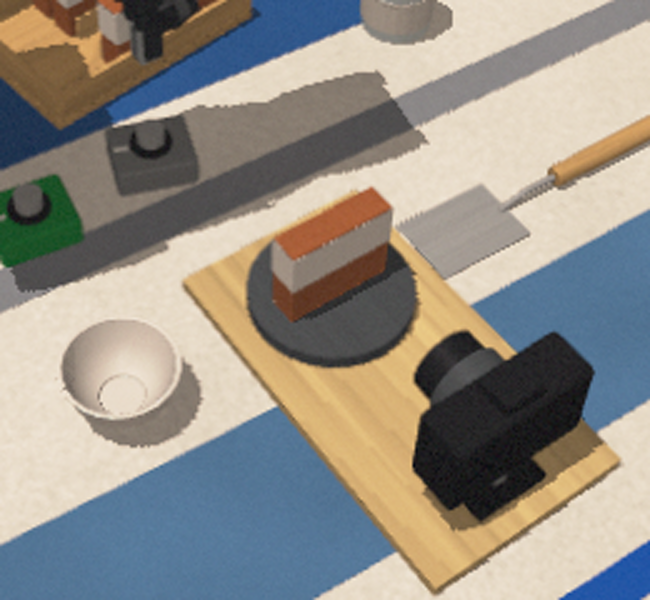

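View pics/t7c.png

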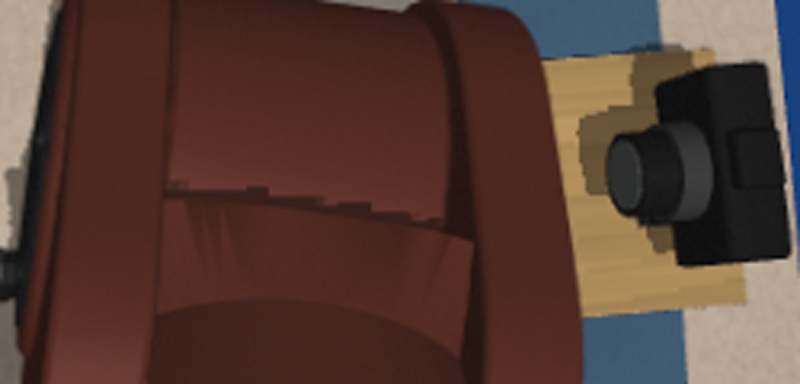

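The side view shows the slab standing free on the plinth, its top running from (349,338) to (397,316), with the broad face towards the camera. I'll measure it on z=0.101.

```bash
python3 - <<'E'
from h import *
t=cv2.imread('pics/side7.png');h=cv2.cvtColor(t,cv2.COLOR_BGR2HSV);H,S,V=[h[...,i].astype(int) for i in range(3)]
M=np.zeros(H.shape,bool);M[300:372,340:405]=1
for c in comps(M&(H<11)&(S>150)&(V>90),60):
    for z in (.101,): r=rect(onz('side',c,z));print(c.min(0),c.max(0),r[0],r[1],r[2],r[0]-PC)
E
```

```text
[350 338] [394 367] [ 0.49278207 -0.24365973] [34.03754807 91.92596436] 2.9474273 [-0.02921793 -0.04005973]
[351 315] [395 343] [ 0.5199054  -0.20449927] [23.40026283 86.78473663] 3.022214 [-0.0020946  -0.00089927]
```

The slab is about 2 mm from the plinth centre and its yaw matches the board (3.02° against 3.05°). Now the button, starting with the halfway stop.

```bash
python3 - <<'E'
from h import *
b=[.4755,-.002]
manip.line_to(P(b,.226),feed=.1); st('near')
hit=manip.line_to(P(b,.210),feed=.006,stop_force=4.8); st('half %s'%hit)
for i in range(4):
    manip.wait(.05); st()
cv2.imwrite("pics/side8.png",imaging.capture('side'))
t=cv2.imread('pics/side8.png');cv2.imwrite('pics/s8c.png',cv2.resize(t[215:355,220:380],None,fx=4,fy=4,interpolation=cv2.INTER_CUBIC))
E
```

```text
near t21.03 pos [ 0.4758 -0.0022  0.2264] F [ 0.82  0.17 -0.41] open -0.002
half True t22.72 pos [ 0.4755 -0.002   0.2153] F [-0.17  0.47  7.36] open 0.002
 t22.77 pos [ 0.4755 -0.002   0.2154] F [-0.7  -0.81  7.84] open 0.002
 t22.82 pos [ 0.4755 -0.002   0.2154] F [-0.44 -0.25  6.7 ] open -0.000
 t22.87 pos [ 0.4755 -0.002   0.2154] F [-0.53 -0.07  6.62] open -0.002
 t22.92 pos [ 0.4755 -0.002   0.2154] F [-0.43  0.47  7.69] open 0.000
```

View pics/s8c.png

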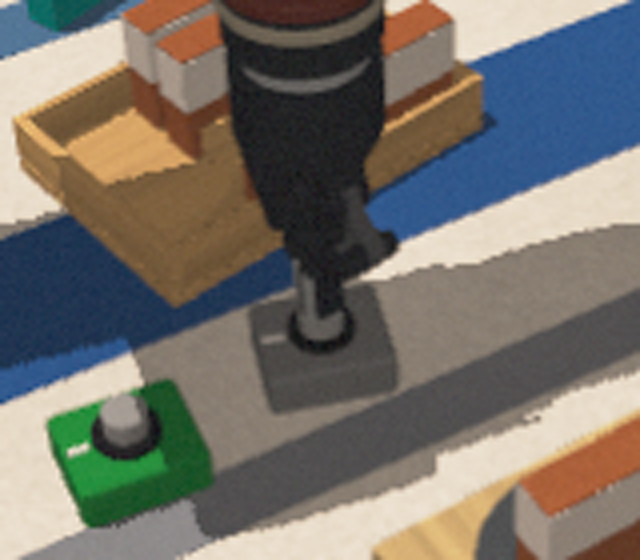

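```bash
python3 - <<'E'
from h import *
b=[.4755,-.002]
def F(k=8):
    v=[]
    for i in range(k):
        manip.wait(.03); s=readout.sense(); v.append([s['contact_force'][2],s['tool_pos'][2]])
    v=np.mean(v,0); print('F %.2f z %.5f t %.2f'%(*v,s['time'])); return v
F()
z=readout.sense()['tool_pos'][2]
manip.line_to(P(b,z+.0001),feed=.005); F()
E
```

```text
F 6.37 z 0.21538 t 23.23
F 2.43 z 0.21549 t 23.77
```

The 4 N drop over 0.1 mm confirms it was sitting on the hard halfway stop. I'll go back to about 5.5 N, hold, press fully, then release.

```bash
python3 - <<'E'
from h import *
b=[.4755,-.002]
def F(k=8):
    v=[]
    for i in range(k):
        manip.wait(.03); s=readout.sense(); v.append([s['contact_force'][2],s['tool_pos'][2]])
    v=np.mean(v,0); print('F %.2f z %.5f t %.2f'%(*v,s['time'])); return v
hit=manip.line_to(P(b,.2145),feed=.002,stop_force=2.5); v=F()
if v[0]<4:
    print('again',manip.line_to(P(b,.2145),feed=.002,stop_force=2.)); v=F()
if 4<v[0]<7.5:
    manip.wait(1.1); F()
E
```

```text
F 5.18 z 0.21541 t 24.24
F 4.97 z 0.21541 t 25.61
```

```bash
python3 - <<'E'
from h import *
b=[.4755,-.002]
hit=manip.line_to(P(b,.2085),feed=.008,stop_force=10); st('full %s'%hit)
manip.wait(.3); s=st()
if s['tool_pos'][2]<.2122:
    cv2.imwrite("pics/side9.png",imaging.capture('side'))
    manip.line_to(P(b,.232),feed=.04); st('up')
    manip.line_to(P(b,.33),feed=.15)
E
```

```text
full True t26.23 pos [ 0.4756 -0.002   0.2113] F [-2.7   0.99 10.25] open 0.001
 t26.52 pos [ 0.4756 -0.002   0.2113] F [-2.51  0.23 10.76] open -0.002
up t27.26 pos [ 0.4754 -0.002   0.2319] F [-0.3  -0.11 -0.63] open 0.003
```

The second stage travelled 4.1 mm at 10.5 N, so the button was fully down. I'll move the arm clear and check the scene.

```bash
python3 - <<'E'
from h import *
manip.movej([1.182,.291,-.153,1.127,0,1.431]); st()
for n in('top','side'): cv2.imwrite(f"pics/{n}10.png",imaging.capture(n))
for n in('top','side'):
    t=cv2.imread(f'pics/{n}10.png');h=cv2.cvtColor(t,cv2.COLOR_BGR2HSV);H,S,V=[h[...,i].astype(int) for i in range(3)]
    M=np.zeros(H.shape,bool)
    if n=='top': M[205:300,405:490]=1
    else: M[300:372,340:405]=1
    for c in comps(M&(H<11)&(S>140)&(V>80),60):
        r=rect(onz(n,c,.101));print(n,r[:3],r[0]-PC)
    M[:]=0; 
    if n=='top': M[185:325,205:325]=1
    else: M[185:325,215:350]=1
    for c in comps(M&(H<11)&(S>140)&(V>(80 if n=='top' else 110)),60): print(n,'long',*rect(onz(n,c,.085))[:3])
E
```

```text
t30.28 pos [0.1303 0.5086 0.4045] F [0.58 0.3  0.27] open -0.002
top (array([ 0.5212262 , -0.20288416]), array([24.16564369, 88.12797546]), np.float32(3.3135922)) [-0.0007738   0.00071584]
top long [0.54165466 0.23397598] [ 24.520298   137.28434753] 11.235066
top long [0.54776672 0.19915619] [ 24.57547379 136.93444824] 10.928793
top long [0.56447467 0.12876788] [ 24.12899017 137.56567383] 10.953464
side (array([ 0.49236447, -0.25166193]), array([36.82665253, 90.73003387]), np.float32(-10.232133)) [-0.02963553 -0.04806193]
side (array([ 0.5197785 , -0.20486066]), array([24.09332085, 87.09111786]), np.float32(3.0601275)) [-0.0022215  -0.00126066]
side long [0.56259595 0.12861308] [ 25.87574005 136.98013306] 11.283904
side long [0.54666162 0.19839771] [ 24.80963326 136.48216248] 11.147405
side long [0.54062494 0.23302119] [ 22.75873184 137.62867737] 10.945836
```

View pics/top10.png

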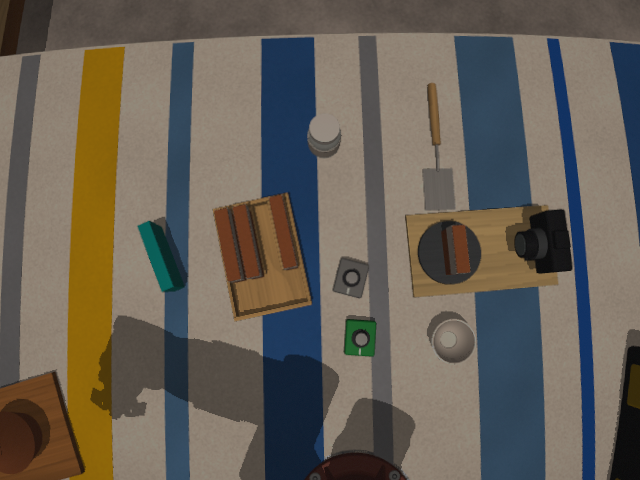

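View pics/side10.png

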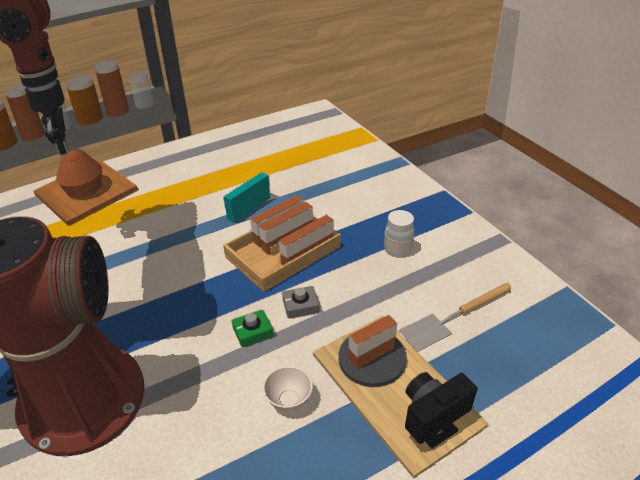

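The slab stands on the plinth at (457,249) in the top view. The button at (351,277) is up, and the three long slabs, jar, bowl and scraper sit where they were. I'll hand the job in.

```bash
python3 -c "
from workcell import job_done
print(job_done())"
```

```text
the job is handed in; nothing more can be done
None
```

The job is done and handed in at about 30 s; `job_done()` reports no verdict, so the result rests on my own checks.

- **Slide and placing:** I slid the short slab (lane y = -18 mm) forward from the gap behind it until the push stopped on force at the lip. I then picked it up across its thickness, set it on the plinth and let go.
- **Slab on the plinth:** It measured 1 mm off centre in the top view and 2.5 mm in the side view, with a yaw error under 0.3°. It looks upright and free in both views.
- **Shutter release:** The button was held at the halfway stop at about 5 N for over a second. It was then pressed a further 4.1 mm at about 10.5 N and let up.
- **Halfway overshoot:** The first halfway press ran to about 6.4–7.8 N. It still rested on the hard stop: 0.1 mm of lift dropped the force by 4 N. I then reset it to about 5 N.
- **Other things:** The long slabs measured within about 1 mm of their starting positions. The jar, bowl, scraper and look-alikes look unmoved, and the arm is clear of everything.

The two cameras differ by 1–2 mm throughout, which is within the stated calibration. No check failed.

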